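# Snap the foot onto a cabinet leg held in the bench vice

## Robot

A 6-joint arm with a two-finger parallel gripper is mounted at the origin on the work surface. World frame = base frame: x ahead of the robot, y to its left, z up, the work surface at z = 0. Lengths are in m, angles in rad, forces in N, time in s.
With the tool pointing down it reaches from about 0.325 to 0.775 m from the base axis. Payload 5.5 kg.
Tool frame: the origin (TCP) lies at the very end of the fingers, on their centre line; the grasp point (between the pads) lies 19 mm behind it; z points along the fingers, y is the line along which they close (so a half turn about z gives the same grasp; the last joint's range is limited). The gripper opens to 88 mm and grips with 3 to 60 N. Pads are 20 mm wide; open, the fingers measure 115 mm over their backs; the gripper's body (75 mm by 178 mm) begins 61 mm behind the grasp point.
Start: joints at [1.085, 0.091, 1.231, -0, 1.82, -0.057], TCP at [0.249, 0.546, 0.223] pointing down, gripper open.
Joint ranges: [-2.87, 2.87], [-0.86, 2.18], [0.17, 2.46], [-1.51, 4.65], [0.06, 2.69], [-2.65, 2.65]. Speed limits (rad/s): [2.57, 2.57, 3.01, 3.14, 3.14, 3.14].

## Interface

Orientations are given as a unit quaternion [w, x, y, z].
In Python, from plant import bot gives the robot as it stands.
- The arm moves only by the tool send_rows, never from a script. Its argument "plan" is a list of rows, each a list of 7 numbers: the turn, a rotation vector about the tool's x, y, z in rad, then the shift along the tool's x, y, z in mm, then the opening, from 0 (shut) to 1 (fully open). In form: [[rx, ry, rz, x, y, z, hand], ...]. A call has 1 to 20 rows; each row is the pose to reach, as a shift and turn from the pose commanded when the call began, along the tool's axes at that moment; what a row does not reach only later rows make up. A row lasts 1/8 s, in which the tool goes at most 62.5 mm and 10.7 degrees, less where a joint would pass 70% of its speed; a pose out of reach is approached as far as the arm can. A call with a gripper value outside its range is refused whole. The fingers move at their own pace and stop on an object; "force" is the grip in N (left out, the last holds). Time passes only in rows, so rows that repeat a pose let the fingers close. It gives the time, the measured TCP pose, the force, the opening and the grip force at its end, in the units of the state.
- bot.state(): the state, without advancing time (a new reading comes with each control period).
- bot.get_image(name): name is "scene" or "top" or "wrist"; returns a dict with "frame" (420x560x3 uint8, red, green, blue), "camera_matrix" (3x3 intrinsics, pixels), "D" ([k1, k2, p1, p2, k3] as OpenCV has them; the pictures are not rectified), "R" (3x3) and "t" (3): a world point X has camera coordinates R X + t; the wrist camera has in their place "T_tool_cam" (4x4, takes a point from camera to tool coordinates, whose origin is the TCP and whose axes are the flange's). Camera axes: x right, y down, z forward; pixel columns grow to the right and rows downward; lengths in m; the calibration is good to about 2 mm. A picture is of the moment at which its call begins: read the wrist's pose just before it. There is no depth.
- bot.hand_in(): hands the job in; it is judged then, once.
Trained networks look in a picture, given as the dict that the camera call returned (one of the last four; its "shot" number tells which), for a name from the list of things; names that differ only in an ending like _2 or _b are one class to them, and where a whole thing is asked for, a point or a joint stands for the part that bears it (a point fixed in the world has none). Each returns a list of dicts, best first, with "conf" (0 to 1); they miss things now and then, are a little off and sometimes report something else, mostly with a low value. They report only what shows in the picture. A call takes as long as a camera call. They do not tell look-alikes from the thing itself.
- bot.regions_of(picture, name): "pixels" (420x560 bool, what is visible of it) and "position" ([column, row] in pixels, amid what is visible of it).
- bot.landmark_of(picture, name): "position" ([column, row] in pixels: a listed point, or the origin of a listed thing).
The state is a dict: "t": time; "qpos": joint angles; "qvel": joint speeds; "effort": joint torques, N m; "tool_pos": TCP position; "tool_rot": TCP orientation; "force": force on the tool from outside, world axes, zero at the start; "ft_torque": the same for the moment, N m; "width": finger opening in m; "finger_force": force on a finger pad.
Only numpy, scipy, OpenCV 4.12 (cv2) and the standard library are available. Lean on these libraries where they do the work, as an engineer would, in place of code of your own. Each camera call takes 0.05 s, during which the arm holds its last target. There are 200 camera calls.

## Task

The cabinet leg clamped upright in the blue bench vice still needs its foot: take the black snap-fit foot from the bench, lower it squarely over the white split stud on the end of the leg until you feel it come to rest on the prongs and pause there a moment, then press it straight down until it clicks, and keep pressing until it is fully home on its white base. Finish with the gripper still holding the foot and pressing it down firmly, do not let go. Leave the finished leg, the offcut and the tin undisturbed.

Things in the scene. Friction and masses are not known exactly. Their poses are not given: they have to be found in the camera images.
- cap: Snap-fit foot: short black plastic cylinder, 42 mm diameter, 28 mm tall, about 45 g, grey felt sole on its upper face, standing mouth down on the bench, the way it goes onto the stud. Origin at the centre of its underside (the mouth), z up. Socket in the underside: 22 mm wide inside a rounded lip, 31 mm wide behind the lip, 14 mm deep. Round, so its yaw does not matter.
- stud (a point): Centre of the flat top of the white nylon base (36 mm diameter, 8 mm thick) on the upper end of the clamped leg; z up. Fully home, the foot's underside lies on the base, at this point.
- prongs (a point): Top of the white split stud, on its axis, 12.5 mm above point stud: four springy prongs with round barbs, 26 mm across, widest 8.5 mm above point stud. Lowered within 2 mm of centre, the foot rests on them with its underside about 10 mm above point stud; the push rises to about 13 to 17 N, then drops away as it clicks over the barbs (6 mm) and it falls onto the base.
- leg: The pale wooden cabinet leg, 120 mm long, clamped foot end up in the vice and immovable: a 45 mm square head below, turned and tapering to 40 mm diameter at its upper end, the white base and stud on top. Origin at the centre of its lower end, z up; the point stud is 128 mm above it. It stands 78 to 98 mm above the bench, more or less far out of the jaws.
- vise: Blue bench vice bolted to the bench; jaws 100 mm wide with their top 115 mm above the bench, reaching 175 mm from its origin on the side of the screw and bar handle (its +x) and 150 mm on the anvil side (-x). Origin on the bench straight below the leg's axis.
- finished_leg: Bystander, loose: a finished leg standing on its black foot, 156 mm tall, 45 mm square at the top; origin at the centre of its underside.
- offcut: Bystander, loose: a brown wood offcut, 80 x 45 x 40 mm, lying flat; origin at the centre of its underside, long side along its x.
- tin: Bystander, loose: a closed steel tin, 60 mm diameter, 65 mm tall; origin at the centre of its underside.
There are look-alikes about, which are no part of the job. What is shaped like the cap but brown or red is not meant.

How it is judged:
On the way, in this order (a step that is already met when the one before it is completed fails the run):
1. the gripper holds the foot above the bench (height (world z) of cap above 0.03 m and contact force between the fingers and cap above 1 N), for 0.1 s.
2. the foot rests on the prongs, centred and square, not yet through (z of cap in the frame of stud between 0.0065 and 0.014 m and horizontal distance between cap and stud below 0.004 m and angle between cap's own z axis and vertical below 0.15 rad and contact force between cap and leg above 0.5 N), for 0.1 s.
3. the foot has clicked over the barbs and is home on its base (z of cap in the frame of stud below 0.001 m and horizontal distance between cap and stud below 0.003 m), for 0.2 s.
At the end, for the whole second after the job is handed in: The foot is home on the leg's base (underside within 1 mm of it), centred within 3 mm and square within 0.08 rad, and the gripper, still holding it, presses it onto the leg with more than 4 N (all of step 3 and z of cap in the frame of stud above -0.003 m and angle between cap's own z axis and vertical below 0.08 rad and contact force between cap and leg above 4 N and contact force between the fingers and cap above 2 N); the arm keeps its last pose, push and grip.
It fails at once if the finished leg is shoved or tipped (distance of finished_leg from where it was at the start of the episode above 0.02 m or angle between finished_leg's own z axis and vertical above 0.3 rad).
It fails at once if the offcut is shoved (distance of offcut from where it was at the start of the episode above 0.02 m).
It fails at once if the tin is shoved or tipped (distance of tin from where it was at the start of the episode above 0.02 m or angle between tin's own z axis and vertical above 0.3 rad).
It also fails if it takes over 51 s, if anything falls off the work surface, if the arm or the gripper's body presses on something with over 40 N, if the wrist force passes 120 N, or if a joint passes its speed limit or range.

## Working session

There is one attempt and no reset: what is moved stays moved. The work goes in short steps, Python scripts to look and compute and a tool call to move; the robot and the scene stay as the last step left them, time stands still between calls to the robot, and variables do not carry over. Pictures are saved under pics/ and viewed, at most 10 in all, crops included, and the job is handed in when it is done.

Besides the shell and the picture viewer there is one more tool, called after ">>>" by a JSON object that holds its "method" and its "body". send_rows: Moves the arm, as the interface text tells. Its arguments: {"type":"object","properties":{"plan":{"type":"array"},"force":{"type":"number"}},"required":["plan"]}

```bash
mkdir -p pics; cat > h.py <<'E'
import numpy as np, cv2
from plant import bot
def ray(im,px):
    u=cv2.undistortPoints(np.array([[px]],float),np.array(im["camera_matrix"]),np.array(im["D"]))[0,0]
    R=np.array(im["R"]);t=np.array(im["t"])
    return -R.T@t, R.T@np.array([u[0],u[1],1.])
def atz(im,px,z):
    o,d=ray(im,px); return o+d*(z-o[2])/d[2]
def tri(a,pa,b,pb):
    o1,d1=ray(a,pa);o2,d2=ray(b,pb);d1/=np.linalg.norm(d1);d2/=np.linalg.norm(d2)
    s=np.linalg.lstsq(np.c_[d1,-d2],o2-o1,rcond=None)[0]
    p,q=o1+s[0]*d1,o2+s[1]*d2
    return (p+q)/2,np.linalg.norm(p-q)
def proj(im,X):
    r=cv2.Rodrigues(np.array(im["R"]))[0]
    return cv2.projectPoints(np.array(X,float).reshape(-1,1,3),r,np.array(im["t"]),np.array(im["camera_matrix"]),np.array(im["D"]))[0][:,0]
def wrist():
    s=bot.state(); im=bot.get_image("wrist")
    from scipy.spatial.transform import Rotation as Ro
    q=s["tool_rot"]; T=np.eye(4);T[:3,:3]=Ro.from_quat([q[1],q[2],q[3],q[0]]).as_matrix();T[:3,3]=s["tool_pos"]
    W=np.linalg.inv(T@np.array(im["T_tool_cam"])); im["R"]=W[:3,:3];im["t"]=W[:3,3]
    return s,im
def save(im,n): cv2.imwrite("pics/"+n,cv2.cvtColor(im["frame"],cv2.COLOR_RGB2BGR))
E
python3 - <<'E'
from h import *
a=bot.get_image("scene");b=bot.get_image("top")
cv2.imwrite("pics/1.png",cv2.cvtColor(a["frame"],cv2.COLOR_RGB2BGR));save(b,"2.png")
np.set_printoptions(precision=3,suppress=True)
for n in ["cap","stud","prongs","leg","vise","finished_leg","offcut","tin"]:
    A=bot.landmark_of(a,n);B=bot.landmark_of(b,n)
    print(n,[(np.round(x["position"]),round(x["conf"],2)) for x in A],[(np.round(x["position"]),round(x["conf"],2)) for x in B])
    if A and B: print("   tri",*tri(a,A[0]["position"],b,B[0]["position"]))
    for x in B: print("   top z0",atz(b,x["position"],0))
s=bot.state();print(s["tool_pos"],s["tool_rot"],s["force"],s["width"],s["t"])
E
```

```text
cap [(array([222., 287.]), 0.79), (array([197., 318.]), 0.64), (array([250., 306.]), 0.58), (array([323., 157.]), 0.18)] [(array([332., 237.]), 0.64), (array([332., 213.]), 0.55), (array([363., 241.]), 0.5)]
   tri [ 0.462 -0.088  0.015] 0.0034929119462856427
   top z0 [ 0.464 -0.088  0.   ]
   top z0 [ 0.533 -0.089  0.   ]
   top z0 [ 0.455 -0.178  0.   ]
stud [(array([326., 178.]), 0.71)] [(array([240., 185.]), 0.62)]
   tri [0.583 0.159 0.216] 0.005325144420050018
   top z0 [0.612 0.177 0.   ]
prongs [(array([329., 173.]), 0.82)] [(array([241., 183.]), 0.64)]
   tri [0.586 0.156 0.233] 0.0018648627038303884
   top z0 [0.616 0.175 0.   ]
leg [(array([320., 215.]), 0.75)] [(array([246., 194.]), 0.47)]
   tri [0.577 0.154 0.096] 0.003364447290049771
   top z0 [0.585 0.159 0.   ]
vise [(array([320., 240.]), 0.63)] [(array([245., 193.]), 0.88)]
   tri [ 0.585  0.161 -0.002] 0.004110578857510814
   top z0 [0.587 0.162 0.   ]
finished_leg [(array([324., 161.]), 0.92)] [(array([150., 238.]), 0.92)]
   tri [ 0.456  0.432 -0.002] 0.00374270410672009
   top z0 [0.454 0.43  0.   ]
offcut [(array([255., 369.]), 0.8)] [(array([369., 185.]), 0.59)]
   tri [ 0.619 -0.199 -0.018] 0.001049784980407653
   top z0 [ 0.616 -0.196  0.   ]
tin [(array([153., 379.]), 0.8)] [(array([419., 241.]), 0.7)]
   tri [ 0.46  -0.328  0.009] 0.012276964340301903
   top z0 [ 0.456 -0.336  0.   ]
[0.249 0.546 0.223] [-0.     0.213  0.977  0.   ] [-0.722 -0.157 -0.007] 0.08768998825840521 0.9
```

View pics/1.png

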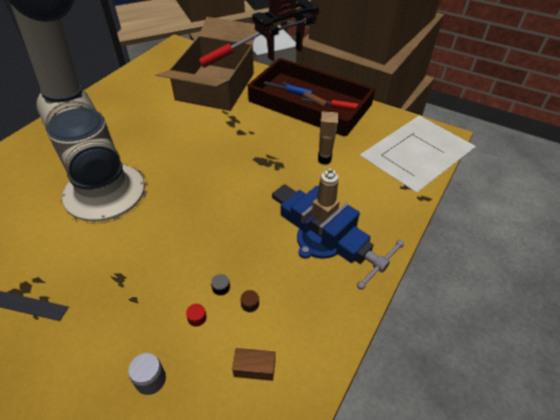

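View pics/2.png

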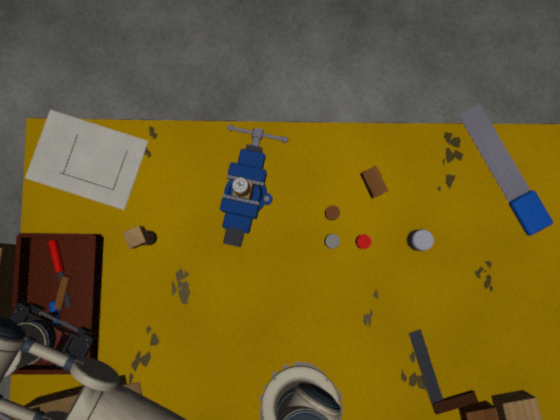

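Candidates for the foot:
- Black body with grey sole: scene (222,285), top (332,241).
- Red: scene (197,315), top (363,241).
- Brown: scene (250,300), top (332,213).
- The finished leg's own foot: scene (323,157).

I choose the grey-soled one. The stud is at scene (328,175) and top (240,185). I'll check the choice in one close crop.

```bash
python3 - <<'E'
import cv2
a=cv2.imread("pics/1.png")[255:345,160:290]
cv2.imwrite("pics/3.png",cv2.resize(a,None,fx=4,fy=4,interpolation=cv2.INTER_CUBIC))
from h import *
print(np.round(bot.get_image("wrist")["T_tool_cam"],3))
E
```

```text
[[ 0.001 -0.956 -0.293  0.08 ]
 [ 1.     0.001  0.002 -0.   ]
 [-0.001 -0.293  0.956 -0.163]
 [ 0.     0.     0.     1.   ]]
```

View pics/3.png

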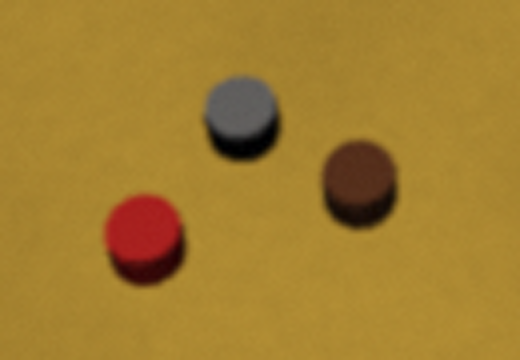

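The crop shows the grey sole on a black body at crop (242,115), which is the foot. Red is at (145,240) and brown at (360,183). I'll move over the foot, high, and look with the wrist camera.

>>> {"method": "send_rows", "body": {"plan": [[0,0,0.26,-458,-487,0,0.8],[0,0,0.26,-458,-487,0,0.8],[0,0,0.26,-458,-487,0,0.8],[0,0,0.26,-458,-487,0,0.8],[0,0,0.26,-458,-487,0,0.8],[0,0,0.26,-458,-487,0,0.8],[0,0,0.26,-458,-487,0,0.8],[0,0,0.26,-458,-487,0,0.8],[0,0,0.26,-458,-487,0,0.8],[0,0,0.26,-458,-487,50,0.8],[0,0,0.26,-458,-487,50,0.8],[0,0,0.26,-458,-487,50,0.8],[0,0,0.26,-458,-487,50,0.8],[0,0,0.26,-458,-487,50,0.8],[0,0,0.26,-458,-487,50,0.8]]}}

```text
t: 2.82
tool_pos: [0.4638, -0.0867, 0.1736]
tool_rot: [0.001, 0.337, 0.942, 0.0]
force: [-0.6, -0.2, 0.4]
width: 0.0703
finger_force: 0.0
```

```bash
cat >> h.py <<'E'
def totool(s,X):
    from scipy.spatial.transform import Rotation as Ro
    q=s["tool_rot"]; return Ro.from_quat([q[1],q[2],q[3],q[0]]).inv().apply(np.array(X)-s["tool_pos"])*1000
np.set_printoptions(precision=4,suppress=True)
E
python3 - <<'E'
from h import *
s,im=wrist(); save(im,"4.png"); print(s["tool_pos"],s["tool_rot"],s["width"],s["t"],s["force"])
for x in bot.landmark_of(im,"cap"): print("lm",x,atz(im,x["position"],0))
for x in bot.regions_of(im,"cap"):
    m=x["pixels"]; f=im["frame"][m]; print("reg",x["position"],x["conf"],m.sum(),f.mean(0))
    # grey felt circle: bright part, at z=.028
    g=cv2.cvtColor(im["frame"],cv2.COLOR_RGB2GRAY); mm=m&(g>50)
    c=max(cv2.findContours(mm.astype(np.uint8),cv2.RETR_EXTERNAL,cv2.CHAIN_APPROX_NONE)[0],key=cv2.contourArea)
    e=cv2.fitEllipse(c);P=atz(im,e[0],.028);print(e,"top",P,"tool",totool(s,P))
E
```

```text
[ 0.4638 -0.0867  0.1736] [0.0009 0.3368 0.9416 0.0001] 0.07027098964753514 2.825 [-0.5938 -0.1593  0.4336]
lm {'position': [318.7, 239.6], 'conf': 0.84} [ 0.536  -0.0867  0.    ]
lm {'position': [212.8, 232.9], 'conf': 0.83} [ 0.4561 -0.1718  0.    ]
lm {'position': [275.6, 183.0], 'conf': 0.61} [ 0.4567 -0.0831  0.    ]
reg [320.1, 242.2] 0.84 1416 [92.4463 56.7648 34.1384]
((321.50421142578125, 247.00308227539062), (35.420799255371094, 39.06229782104492), 81.34722137451172) top [ 0.5331 -0.0852  0.028 ] tool [-52.3822  44.9758 145.7493]
reg [274.2, 187.7] 0.82 1536 [118.4629 114.181  109.4564]
((271.9527587890625, 187.52426147460938), (40.6978759765625, 42.39875030517578), 94.26463317871094) top [ 0.4533 -0.0847  0.028 ] tool [  9.6166  -5.2744 145.6079]
reg [209.2, 236.1] 0.7 1286 [142.3919  37.7846  33.6571]
((205.52586364746094, 237.21234130859375), (36.88908004760742, 40.906951904296875), 132.0919647216797) top [ 0.4503 -0.1693  0.028 ] tool [-41.7424 -72.5881 145.6306]
```

View pics/4.png

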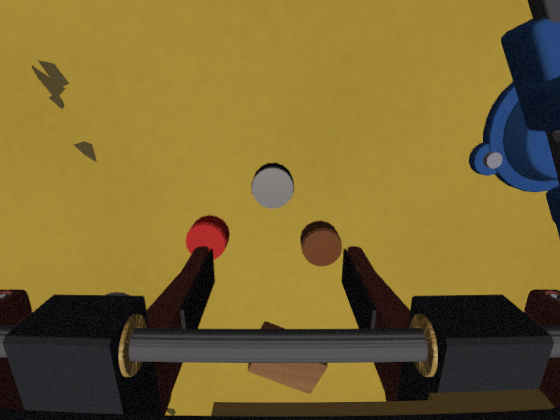

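The wrist view shows the grey-soled foot at (273,187), red at (207,238) and brown at (321,245). The wrist and top estimates differ by about 8 mm, so I'll go lower and refine.

>>> {"method": "send_rows", "body": {"plan": [[0,0,0,7,-3,50,0.8],[0,0,0,7,-3,95,0.8],[0,0,0,7,-3,95,0.8],[0,0,0,7,-3,95,0.8]]}}

```text
t: 3.48
tool_pos: [0.457, -0.0856, 0.0796]
tool_rot: [0.001, 0.338, 0.941, 0.0]
force: [-0.2, -0.1, 1.1]
width: 0.0704
finger_force: 0.0
```

```bash
python3 - <<'E'
from h import *
s,im=wrist(); save(im,"5.png"); print(s["tool_pos"],s["width"],s["t"])
def felt(im,px):
    h=cv2.cvtColor(im["frame"],cv2.COLOR_RGB2HSV); m=((h[...,1]<70)&(h[...,2]>60)).astype(np.uint8)
    n,l,st,c=cv2.connectedComponentsWithStats(m)
    i=1+np.argmin(np.linalg.norm(c[1:]-px,axis=1)); 
    ct=max(cv2.findContours((l==i).astype(np.uint8),0,1)[0],key=cv2.contourArea)
    return cv2.fitEllipse(ct),st[i][4]
R=bot.regions_of(im,"cap")
for x in R: print(x["position"],x["conf"],im["frame"][x["pixels"]].mean(0))
for x in bot.landmark_of(im,"cap"): print("lm",x,atz(im,x["position"],0))
x=max(R,key=lambda x:im["frame"][x["pixels"]].mean(0)[2])
e,a=felt(im,x["position"]);P=atz(im,e[0],.028);print(e,a,P,totool(s,P))
for n,px in (("top",(332,240)),("scene",(222,282))):
    c=bot.get_image(n);e,a=felt(c,px);print(n,e,a,atz(c,e[0],.028))
E
```

```text
[ 0.457  -0.0856  0.0796] 0.07040264478954762 3.475
[277.2, 221.5] 0.97 [105.3206 102.0274  99.1757]
[177.4, 278.5] 0.92 [114.7853  35.6234  25.9228]
[333.6, 301.2] 0.74 [84.8077 51.674  29.5569]
lm {'position': [276.0, 212.7], 'conf': 0.74} [ 0.4528 -0.0835  0.    ]
lm {'position': [333.2, 287.3], 'conf': 0.6} [ 0.5336 -0.0881  0.    ]
lm {'position': [196.3, 278.3], 'conf': 0.6} [ 0.4548 -0.1707  0.    ]
((274.9471435546875, 225.93637084960938), (53.64269256591797, 56.68930435180664), 92.16728210449219) 2466 [ 0.453  -0.0845  0.028 ] [ 3.8838 -1.7597 51.6275]Traceback (most recent call last):
  File "<stdin>", line 15, in <module>
  File "<stdin>", line 8, in felt
cv2.error: OpenCV(4.12.0) /io/opencv/modules/imgproc/src/shapedescr.cpp:361: error: (-201:Incorrect size of input array) There should be at least 5 points to fit the ellipse in function 'fitEllipseNoDirect'
```

View pics/5.png

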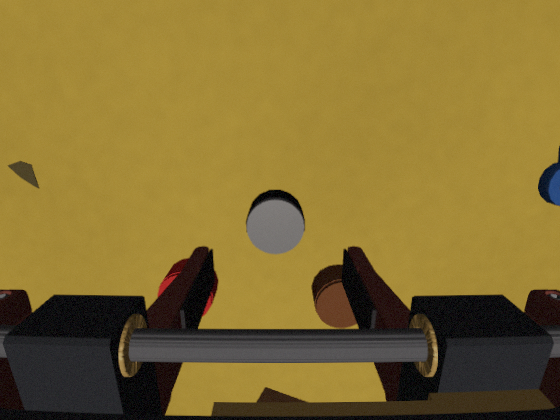

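The foot's sole is at (276,225), with red at (187,288) and brown at (340,297). Both wrist fixes agree on (0.453,-0.0845), 80 mm from brown, which matches the 28 px gap in the top view. I'll descend and grip.

>>> {"method": "send_rows", "body": {"plan": [[0,0,0,4,-2,20,0.8],[0,0,0,4,-2,50,0.8],[0,0,0,4,-2,70,0.8],[0,0,0,4,-2,75,0.8],[0,0,0,4,-2,75,0.8],[0,0,0,4,-2,75,0.3],[0,0,0,4,-2,75,0.3],[0,0,0,4,-2,75,0.3],[0,0,0,4,-2,75,0.3],[0,0,0,4,-2,75,0.3],[0,0,0,4,-2,75,0.3],[0,0,0,4,-2,75,0.3]], "force": 45}}

```text
t: 5.18
tool_pos: [0.4521, -0.0845, 0.003]
tool_rot: [0.0, 0.338, 0.941, 0.0]
force: [-0.6, 0.0, 4.1]
width: 0.041
finger_force: 45.0
```

>>> {"method": "send_rows", "body": {"plan": [[0,0,0,0,0,-10,0.3],[0,0,0,0,0,-40,0.3],[0,0,0,0,0,-100,0.3],[0,0,0,0,0,-160,0.3],[0,0,0,0,0,-220,0.3],[0,0,0,0,0,-280,0.3],[0,0,0,-8,50,-280,0.3],[0,0,0,-8,110,-280,0.3],[0,0,0,-8,170,-280,0.3],[0,0,0,-8,230,-280,0.3],[0,0,0,-8,271,-280,0.3],[0,0,0,-8,271,-280,0.3],[0,0,0,-8,271,-280,0.3],[0,0,0,-8,271,-280,0.3]]}}

```text
t: 6.92
tool_pos: [0.6298, 0.1185, 0.2836]
tool_rot: [0.001, 0.338, 0.941, 0.0]
force: [-0.0, -1.0, 0.9]
width: 0.041
finger_force: 45.0
```

```bash
python3 - <<'E'
from h import *
s,im=wrist(); save(im,"6.png"); print(s["tool_pos"],s["tool_rot"],s["width"],s["t"],s["force"],s["finger_force"])
for n,z in (("prongs",.2305),("stud",.218)):
    for x in bot.landmark_of(im,n): P=atz(im,x["position"],z);print(n,x,P,totool(s,P))
for x in bot.regions_of(im,"cap"):
    m=x["pixels"];ct=max(cv2.findContours(m.astype(np.uint8),0,1)[0],key=cv2.contourArea);e=cv2.fitEllipse(ct)
    P=atz(im,e[0],s["tool_pos"][2]+.025);print("cap",x["position"],x["conf"],cv2.boundingRect(ct),e,P,totool(s,P))
E
```

```text
[0.6298 0.1185 0.2836] [0.0005 0.3382 0.9411 0.0002] 0.041010602753104815 6.925 [-0.0438 -0.9541  0.86  ] 44.99986544251442
prongs {'position': [287.5, 135.5], 'conf': 0.66} [0.5837 0.1649 0.2305] [65.1245  6.3955 53.088 ]
stud {'position': [285.8, 141.5], 'conf': 0.61} [0.587  0.1612 0.218 ] [60.2197  5.6506 65.5919]
cap [121.1, 217.0] 0.77 (103, 198, 36, 33) ((120.56771087646484, 214.24085998535156), (30.228858947753906, 35.80376052856445), 65.9142074584961) [0.5571 0.088  0.3086] [ 36.5808 -69.8158 -25.0779]
cap [39.5, 208.6] 0.74 (19, 194, 39, 33) ((37.927242279052734, 210.24232482910156), (30.80815315246582, 39.72613525390625), 77.60065460205078) [0.5316 0.0599 0.3086] [  38.4233 -107.7368  -25.1041]
cap [278.4, 281.1] 0.56 (234, 231, 87, 96) ((277.2102966308594, 279.4901428222656), (85.13729095458984, 96.61234283447266), 1.8334370851516724) [0.6262 0.1212 0.3086] [  4.4742  -0.1762 -25.0041]
cap [272.7, 107.9] 0.25 (193, 0, 213, 261) ((285.31243896484375, 127.14374542236328), (107.4701919555664, 288.7516174316406), 146.75286865234375) [0.5747 0.1679 0.3086] [ 73.9091   3.0828 -25.0641]
```

View pics/6.png

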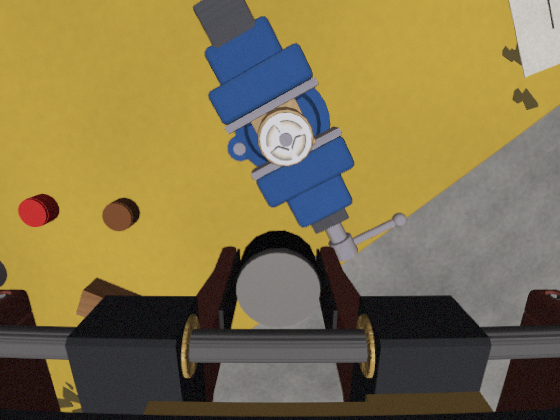

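The wrist view shows the foot held squarely with its sole centred near (278,287). The white base and split stud are centred near (286,138). I'll fit both outlines precisely.

```bash
cat >> h.py <<'E'
def fit(mask,px):
    n,l,st,c=cv2.connectedComponentsWithStats(mask.astype(np.uint8)); i=l[px[1],px[0]]
    if i==0: i=1+np.argmin(np.linalg.norm(c[1:]-px,axis=1))
    ct=max(cv2.findContours((l==i).astype(np.uint8),0,1)[0],key=cv2.contourArea)
    return cv2.fitEllipse(cv2.convexHull(ct)),cv2.boundingRect(ct)
def both(s,im,capx,studx):
    h=cv2.cvtColor(im["frame"],cv2.COLOR_RGB2HSV)
    e,b=fit((h[...,1]<60)&(h[...,2]>75)&(h[...,2]<190),capx); P=atz(im,e[0],s["tool_pos"][2]+.025); print("felt",e,b,totool(s,P))
    e,b=fit((h[...,1]<70)&(h[...,2]>150),studx); P=atz(im,e[0],.218); print("base",e,b,P,totool(s,P))
    return P
E
python3 - <<'E'
from h import *
s,im=wrist(); f=im["frame"]; h=cv2.cvtColor(f,cv2.COLOR_RGB2HSV)
print(h[287,225:335:6].tolist()); print(h[240:340:6,278].tolist()); print(h[139,250:322:3].tolist())
both(s,im,(278,287),(286,160))
E
```

```text
[[0, 116, 33], [107, 128, 14], [15, 8, 130], [13, 14, 132], [20, 12, 131], [23, 8, 132], [12, 10, 132], [10, 12, 132], [6, 9, 135], [10, 12, 133], [18, 10, 134], [15, 8, 132], [15, 12, 133], [15, 8, 133], [10, 12, 132], [0, 10, 131], [81, 198, 9], [143, 113, 9], [8, 155, 41]]
[[21, 179, 10], [0, 0, 0], [15, 13, 78], [10, 11, 135], [10, 12, 133], [10, 11, 135], [20, 6, 133], [11, 15, 134], [18, 10, 133], [5, 11, 134], [12, 10, 132], [12, 10, 132], [17, 13, 133], [15, 12, 131], [17, 13, 133], [10, 46, 33], [150, 3, 78]]
[[108, 155, 130], [109, 162, 145], [108, 162, 132], [10, 8, 194], [120, 4, 212], [120, 3, 177], [16, 22, 196], [20, 7, 210], [128, 5, 211], [140, 4, 213], [129, 16, 161], [134, 18, 160], [130, 15, 157], [128, 18, 160], [135, 5, 202], [140, 4, 199], [128, 5, 213], [17, 20, 206], [16, 25, 155], [126, 6, 213], [15, 8, 202], [19, 90, 186], [156, 11, 120], [124, 13, 155]]
felt ((282.47802734375, 298.6240539550781), (84.38467407226562, 100.1307373046875), 138.4602508544922) (236, 252, 89, 77) [ -5.8299   2.3569 -24.9941]
base ((284.78662109375, 138.63856506347656), (52.77041244506836, 53.574134826660156), 21.904197692871094) (259, 112, 53, 54) [0.5852 0.1623 0.218 ] [62.1636  4.9381 65.3764]
```

```bash
python3 - <<'E'
from h import *
s,im=wrist(); h=cv2.cvtColor(im["frame"],cv2.COLOR_RGB2HSV)
m=((h[...,1]<25)&(h[...,2]>100)&(h[...,2]<150)); m[:235]=0;m[328:]=0
m=cv2.morphologyEx(m.astype(np.uint8),cv2.MORPH_OPEN,np.ones((7,7)))
for lim in (328,315):
    mm=m.copy();n,l,st,c=cv2.connectedComponentsWithStats(mm);mm=(l==l[287,278]).astype(np.uint8)
    ct=max(cv2.findContours(mm,0,1)[0],key=cv2.contourArea)[:,0]
    p=ct[(ct[:,1]<lim)]
    # fit by known circle r=21 at z=tcp+.025+dz in tool plane: points on plane, circle fit
    Q=np.array([totool(s,atz(im,q,s["tool_pos"][2]+.025)) for q in p.astype(float)])[:,:2]
    A=np.c_[2*Q,np.ones(len(Q))];x=np.linalg.lstsq(A,(Q**2).sum(1),rcond=None)[0]
    r=np.sqrt(x[2]+x[0]**2+x[1]**2);res=np.abs(np.linalg.norm(Q-x[:2],axis=1)-r)
    print(cv2.boundingRect(ct),"centre tool mm",x[:2],"r",r,"res",res.mean(),res.max())
E
```

```text
(236, 253, 88, 75) centre tool mm [-3.4971  2.0004] r 21.017042113178587 res 1.661101732645415 6.6618712191869776
(236, 253, 88, 75) centre tool mm [-2.3236  0.5136] r 20.214776431566065 res 0.524136366979526 3.8104781843478293
```

>>> {"method": "send_rows", "body": {"plan": [[0,0,0,10,5,10,0.3],[0,0,0,20,5,25,0.3],[0,0,0,20,5,25,0.3],[0,0,0,20,5,25,0.3],[0,0,0,20,5,25,0.3]]}}

```text
t: 7.85
tool_pos: [0.6183, 0.1361, 0.2584]
tool_rot: [0.001, 0.338, 0.941, 0.0]
force: [-0.3, -0.1, 0.1]
width: 0.041
finger_force: 45.0
```

```bash
cat >> h.py <<'E'
def circ(s,im,ct,z,r0=None):
    from scipy.optimize import least_squares
    Q=np.array([totool(s,atz(im,q,z)) for q in ct.astype(float)])[:,:2]
    f=least_squares(lambda x:np.linalg.norm(Q-x[:2],axis=1)-x[2],[*np.median(Q,0),20],loss="cauchy",f_scale=.3)
    return f.x,np.median(np.abs(f.fun))
def contour(m,px):
    n,l,st,c=cv2.connectedComponentsWithStats(m.astype(np.uint8)); m=(l==l[px[1],px[0]]).astype(np.uint8)
    return max(cv2.findContours(m,0,1)[0],key=cv2.contourArea)[:,0]
E
python3 - <<'E'
from h import *
s,im=wrist(); save(im,"7.png"); h=cv2.cvtColor(im["frame"],cv2.COLOR_RGB2HSV);print(s["tool_pos"],s["t"],s["force"])
m=((h[...,1]<25)&(h[...,2]>100)&(h[...,2]<150)); m[:235]=0;m[328:]=0
m=cv2.morphologyEx(m.astype(np.uint8),cv2.MORPH_OPEN,np.ones((7,7)))
ct=contour(m,(278,287)); print("felt",circ(s,im,ct,s["tool_pos"][2]+.025))
L=bot.landmark_of(im,"prongs")[0];print(L,totool(s,atz(im,L["position"],.2305)))
L2=bot.landmark_of(im,"stud");print(L2[:1],totool(s,atz(im,L2[0]["position"],.218)) if L2 else 0)
w=((h[...,1]<70)&(h[...,2]>130)).astype(np.uint8);w[260:]=0
w=cv2.morphologyEx(w,cv2.MORPH_CLOSE,np.ones((5,5)))
p=np.round(L["position"]).astype(int); ct=contour(w,(p[0],p[1])); print("base",cv2.boundingRect(ct))
for z in (.208,.218,.228): print(z,circ(s,im,ct,z))
E
```

```text
[0.6183 0.1361 0.2584] 7.85 [-0.3358 -0.0669  0.0833]
felt (array([-1.48  ,  0.0947, 19.6262]), np.float64(0.19116889820500305))
{'position': [277.0, 179.4], 'conf': 0.77} [41.4806 -0.3359 27.8203]
[{'position': [275.7, 174.4], 'conf': 0.87}] [42.1253 -1.1606 40.3192]
base (243, 146, 96, 60)
0.208 (array([39.9894, -0.9343, 18.7433]), np.float64(0.374207878911454))
0.218 (array([41.8734, -0.8997, 17.8647]), np.float64(0.35816706448252233))
0.228 (array([43.7575, -0.8651, 16.9861]), np.float64(0.3431982279794141))
```

View pics/7.png

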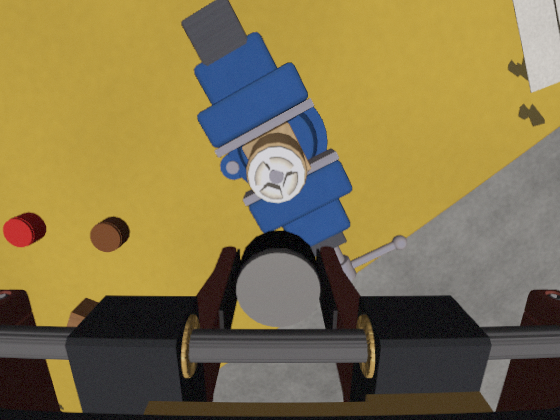

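The wrist view shows the split stud centred at (277,177) on its base, and the held sole at (278,288). The stud is at tool (41.5,-0.9) and the foot at (-1.4,0). I'll shift over it and lower to just above the prongs.

>>> {"method": "send_rows", "body": {"plan": [[0,0,0,20,-1,0,0.3],[0,0,0,43,-1,0,0.3],[0,0,0,43,-1,0,0.3],[0,0,0,43,-1,10,0.3],[0,0,0,43,-1,20,0.3],[0,0,0,43,-1,20,0.3],[0,0,0,43,-1,20,0.3]], "force": 60}}

```text
t: 8.88
tool_pos: [0.5843, 0.1624, 0.2373]
tool_rot: [-0.0, 0.338, 0.941, -0.0]
force: [-0.4, -0.4, 0.1]
width: 0.041
finger_force: 60.0
```

```bash
python3 - <<'E'
from h import *
s=bot.state();print(s["tool_pos"],s["force"],s["ft_torque"],s["t"])
a=bot.get_image("scene");b=bot.get_image("top")
C=cv2.cvtColor(a["frame"],cv2.COLOR_RGB2BGR)[120:240,270:390]
D=cv2.cvtColor(b["frame"],cv2.COLOR_RGB2BGR)[130:250,180:300]
cv2.imwrite("pics/8.png",cv2.resize(np.hstack([C,D]),None,fx=3.3,fy=3.3,interpolation=cv2.INTER_CUBIC))
E
```

```text
[0.5843 0.1624 0.2373] [-0.4159 -0.3703  0.1009] [-0.0234  0.0713  0.0217] 8.875
```

View pics/8.png

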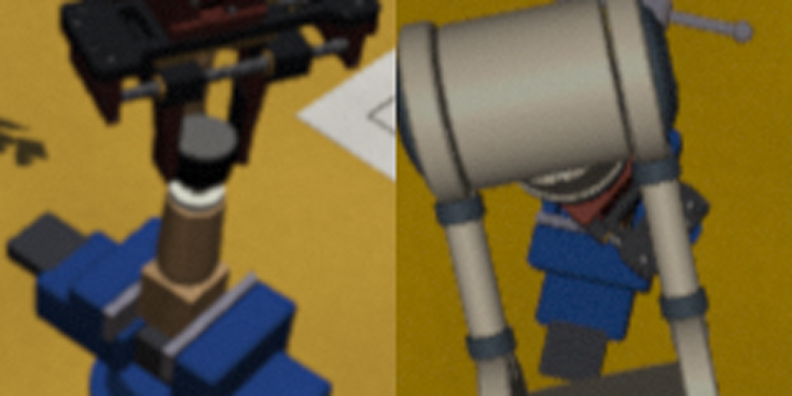

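The scene crop shows the foot just above the base, maybe a little to the right, though the left finger may hide its edge. I'll overlay model outlines to compare.

```bash
python3 - <<'E'
from h import *
s=bot.state();a=bot.get_image("scene");T=np.array(s["tool_pos"])
th=np.linspace(0,2*np.pi,73)
def ring(c,r,z): return np.c_[c[0]+r*np.cos(th),c[1]+r*np.sin(th),np.full(73,z)]
cap=T[:2]+-.0014*np.array([-.7715,.636]); st=np.array([.5857,.1618])
k=8;x0,y0=310,145;C=cv2.resize(cv2.cvtColor(a["frame"],cv2.COLOR_RGB2BGR)[y0:y0+60,x0:x0+50],None,fx=k,fy=k,interpolation=cv2.INTER_CUBIC)
def draw(P,col): cv2.polylines(C,[np.int32((proj(a,P)-[x0,y0]+.5)*k)],False,col,1)
zb=T[2]-.003
draw(ring(cap,.021,zb+.028),(0,255,0));draw(ring(cap,.021,zb),(0,255,0))
draw(ring(st,.018,.217),(0,0,255));draw(ring(st,.018,.209),(0,0,255));draw(ring(st,.020,.209),(255,0,255))
cv2.imwrite("pics/9.png",C)
for d in ([.01,0,0],[0,.01,0],[0,0,.01]): print(d,proj(a,[*st+d[:2],.217+d[2]])-proj(a,[*st,.217]))
E
```

```text
[0.01, 0, 0] [[4.1943 1.6925]]
[0, 0.01, 0] [[ 2.0702 -2.7433]]
[0, 0, 0.01] [[ 0.4718 -3.4135]]
```

View pics/9.png

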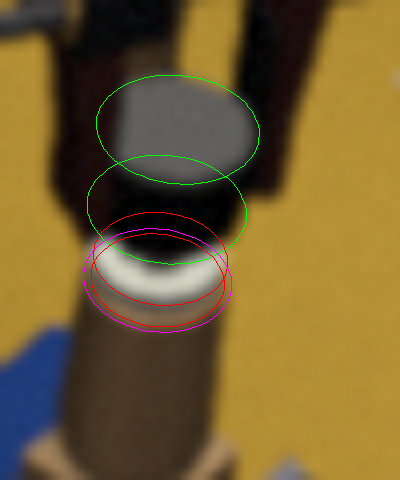

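The overlay agrees laterally to within about 1 mm, since the sole matches the model and the base silhouette is centred. The base may be a few mm higher than assumed, and contact will tell. I'll lower it gently.

>>> {"method": "send_rows", "body": {"plan": [[0,0,0,0.3,0,0.5,0.3],[0,0,0,0.3,0,1,0.3],[0,0,0,0.3,0,1.5,0.3],[0,0,0,0.3,0,2,0.3],[0,0,0,0.3,0,2,0.3]]}}

```text
t: 9.65
tool_pos: [0.5839, 0.1629, 0.2356]
tool_rot: [-0.0, 0.338, 0.941, -0.0]
force: [0.3, -0.4, 0.3]
width: 0.0408
finger_force: 60.0
```

>>> {"method": "send_rows", "body": {"plan": [[0,0,0,0,0,0.5,0.3],[0,0,0,0,0,1,0.3],[0,0,0,0,0,1.5,0.3],[0,0,0,0,0,2,0.3],[0,0,0,0,0,2,0.3]]}}

```text
t: 10.28
tool_pos: [0.5839, 0.1629, 0.2336]
tool_rot: [-0.0, 0.338, 0.941, -0.0]
force: [-0.1, 0.2, -0.7]
width: 0.0409
finger_force: 60.0
```

>>> {"method": "send_rows", "body": {"plan": [[0,0,0,0,0,0.4,0.3],[0,0,0,0,0,0.8,0.3],[0,0,0,0,0,1.2,0.3],[0,0,0,0,0,1.5,0.3],[0,0,0,0,0,1.5,0.3]]}}

```text
t: 10.9
tool_pos: [0.5841, 0.163, 0.2327]
tool_rot: [0.0, 0.338, 0.941, 0.0]
force: [0.0, -0.0, 2.9]
width: 0.0408
finger_force: 60.0
```

Contact: 2.9 N upward with no side force. I'll pause on the prongs and check the reading.

>>> {"method": "send_rows", "body": {"plan": [[0,0,0,0,0,0.5,0.3],[0,0,0,0,0,0.5,0.3],[0,0,0,0,0,0.5,0.3],[0,0,0,0,0,0.5,0.3],[0,0,0,0,0,0.5,0.3],[0,0,0,0,0,0.5,0.3]]}}

```text
t: 11.65
tool_pos: [0.5842, 0.1629, 0.2325]
tool_rot: [0.001, 0.338, 0.941, 0.0]
force: [0.1, -0.4, 5.3]
width: 0.0409
finger_force: 60.0
```

```bash
python3 - <<'E'
from h import *
s=bot.state();print(s["tool_pos"],s["force"],s["ft_torque"],s["t"])
E
```

```text
[0.5842 0.1629 0.2325] [ 0.0544 -0.4244  5.2558] [-0.115  -0.0735 -0.0188] 11.65
```

Resting at 5.3 N and square. Now I'll press straight down.

>>> {"method": "send_rows", "body": {"plan": [[0,0,0,0,0,0.5,0.3],[0,0,0,0,0,1,0.3],[0,0,0,0,0,1.5,0.3],[0,0,0,0,0,2,0.3],[0,0,0,0,0,2.5,0.3],[0,0,0,0,0,3,0.3],[0,0,0,0,0,3,0.3]]}}

```text
t: 12.52
tool_pos: [0.5844, 0.1629, 0.2318]
tool_rot: [0.002, 0.338, 0.941, 0.001]
force: [-0.6, -0.2, 11.9]
width: 0.0409
finger_force: 60.0
```

>>> {"method": "send_rows", "body": {"plan": [[0,0,0,0,0,0.5,0.3],[0,0,0,0,0,1,0.3],[0,0,0,0,0,1.5,0.3],[0,0,0,0,0,2,0.3],[0,0,0,0,0,2.5,0.3],[0,0,0,0,0,3,0.3],[0,0,0,0,0,3,0.3]]}}

```text
t: 13.4
tool_pos: [0.5843, 0.163, 0.2284]
tool_rot: [0.002, 0.338, 0.941, 0.001]
force: [-0.1, -0.8, 8.1]
width: 0.0408
finger_force: 60.0
```

The force dropped, so it is going over the barbs. I'll keep pressing.

>>> {"method": "send_rows", "body": {"plan": [[0,0,0,0,0,0.7,0.3],[0,0,0,0,0,1.4,0.3],[0,0,0,0,0,2.1,0.3],[0,0,0,0,0,2.8,0.3],[0,0,0,0,0,3.5,0.3],[0,0,0,0,0,4.2,0.3],[0,0,0,0,0,5,0.3],[0,0,0,0,0,5,0.3]]}}

```text
t: 14.4
tool_pos: [0.5839, 0.1629, 0.2221]
tool_rot: [0.001, 0.338, 0.941, 0.0]
force: [-2.3, -0.1, 5.1]
width: 0.0412
finger_force: 60.0
```

>>> {"method": "send_rows", "body": {"plan": [[0,0,0,0,0,0.7,0.3],[0,0,0,0,0,1.4,0.3],[0,0,0,0,0,2,0.3],[0,0,0,0,0,2.5,0.3],[0,0,0,0,0,2.5,0.3],[0,0,0,0,0,2.5,0.3]]}}

```text
t: 15.15
tool_pos: [0.5839, 0.1629, 0.2221]
tool_rot: [0.002, 0.338, 0.941, 0.001]
force: [-5.6, -1.5, 13.1]
width: 0.0409
finger_force: 60.0
```

```bash
python3 - <<'E'
from h import *
s=bot.state();print(s["tool_pos"],s["tool_rot"],s["force"],s["ft_torque"],s["t"],s["width"])
a=bot.get_image("scene");C=cv2.cvtColor(a["frame"],cv2.COLOR_RGB2BGR)[145:205,310:360]
cv2.imwrite("pics/10.png",cv2.resize(C,None,fx=8,fy=8,interpolation=cv2.INTER_CUBIC))
E
```

```text
[0.5839 0.1629 0.2221] [0.0018 0.3376 0.9413 0.0011] [-5.6406 -1.455  13.1492] [-0.2475  1.024  -0.0349] 15.15 0.04091015594317341
```

View pics/10.png

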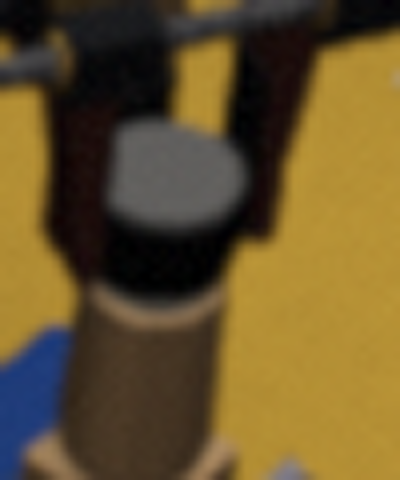

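Home: TCP z stayed at 0.2221 while the push rose from 5 to 13 N, and the foot's underside has met the base in the picture. A 5.6 N side force suggests a slight offset, so I'll relieve it by about 1 mm while pressing.

>>> {"method": "send_rows", "body": {"plan": [[0,0,0,0.3,-0.4,0,0.3],[0,0,0,0.6,-0.8,0,0.3],[0,0,0,0.6,-0.8,0,0.3],[0,0,0,0.6,-0.8,0,0.3],[0,0,0,0.6,-0.8,0,0.3]]}}

```text
t: 15.82
tool_pos: [0.5838, 0.1629, 0.222]
tool_rot: [0.003, 0.338, 0.941, 0.002]
force: [-1.3, 0.1, 12.0]
width: 0.0408
finger_force: 60.0
```

```bash
python3 -c "
from plant import bot
print(bot.hand_in())"
```

```text
the job is handed in; nothing more can be done
None
```

I pressed the foot over the prongs until it clicked and sat on its white base, then handed in at about 16 s with the gripper still holding it (60 N grip) and pressing down at about 12 N; no verdict came back from the hand-in.

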